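Level the cake riser

ROBOT

A 6-joint arm with a two-finger parallel gripper is mounted at the origin on a cart in front of the work surface, level with it; the furniture and walls round the work are solid. World frame = base frame: x ahead of the robot, y to its left, z up, the work surface at z = 0. Lengths are in mm, angles in rad, forces in N, time in s.
With the tool pointing down it reaches from about 350 to 975 mm from the base axis. Payload 7.1 kg.
Tool frame: the origin (TCP) lies between the finger pads; the fingertips stand 14 mm ahead of it and the grasp point (between the pads) lies 5 mm behind it; z points along the fingers, y is the direction in which the jaws open and shut (so a half turn about z gives the same grasp; the last joint's range is limited). The gripper opens to 88 mm and grips with 3 to 60 N. Pads are 20 mm wide; open, the fingers measure 115 mm over their backs; the gripper's body (75 mm by 178 mm) begins 61 mm behind the grasp point.
Start: joints at [-1.125, 0.423, 1.63, -0, 1.089, -0.019], TCP at [280.167, -558.669, 236.675] pointing down, gripper open.
Joint ranges: [-3, 3], [-0.9, 2.11], [0.09, 2.58], [-1.31, 4.45], [0.11, 2.69], [-2.54, 2.54]. Speed limits (rad/s): [2.39, 2.39, 3.01, 3.14, 3.14, 3.14].

INTERFACE

Orientations are given as a unit quaternion [x, y, z, w].
In Python, from cell import r gives the robot as it stands.
- The arm moves only by the shell command python3 -m jog 'ROWS' [OPENING] [FORCE]. ROWS is a JSON object of lists of equal length, an entry for each row: "linear": the shift along the tool's x, y, z in mm, a list of three; "twist": the turn about the tool's z in rad. In form: {"linear": [[x, y, z], ...], "twist": [twist, ...]}. A call has 1 to 12 rows; each row is the pose to reach, as a shift and turn from the pose commanded when the call began, along the tool's axes at that moment; what a row does not reach only later rows make up. A row lasts 1/8 s, in which the tool goes at most 62.5 mm and 10.7 degrees, less where a joint would pass 70% of its speed; a pose out of reach is approached as far as the arm can. A call with a gripper value outside its range is refused whole. OPENING is the finger opening in mm, from 0 to 87.8, set as the call begins (- or left out, the last holds). The fingers move at their own pace and stop on an object; FORCE is the grip in N (left out, the last holds). Time passes only in rows, so rows that repeat a pose let the fingers close. It gives the time, the measured TCP pose, the force and the opening at its end, in the units of the state.
- r.get_obs(): the state, without advancing time (a new reading comes with each control period).
- r.get_image(name): name is "side" or "top" or "wrist"; returns the picture (384x512x3 uint8, red, green, blue); there is no depth.
- r.camera_info(name): a dict with "intrinsics" (3x3 intrinsics, pixels), "eye" and "attitude" of the camera in the world; the wrist camera has in their place "hand_eye" (4x4, takes a point from camera to tool coordinates, whose origin is the TCP and whose axes are the flange's). Camera axes: x right, y up, looking along -z (the intrinsics and any distortion apply to the point x, -y, -z); pixel columns grow to the right and rows downward; lengths in mm; the calibration is good to about 2 mm. The wrist camera is an equidistant fisheye: a pixel r from the principal point sees the ray r / f radians off the axis. A picture is of the moment at which its call begins: read the wrist's pose just before it. camera_info takes no time and is no camera call.
- r.finish_job(): hands the job in, once; it reports no verdict.
Trained networks look in the newest picture that a camera, given by its name, has taken for a name from the list of things; names that differ only in an ending like _2 or _b are one class to them, and where a whole thing is asked for, a point or a joint stands for the part that bears it (a point fixed in the world has none). Each returns a list of dicts, best first, with "score" (0 to 1); they miss things now and then, are a little off and sometimes report something else, mostly with a low value. They report only what shows in the picture. A call takes as long as a camera call.
- r.outline_of(query, camera): "pixels" (384x512 bool, what is visible of it) and "bbox" ([left, top, right, bottom] in pixels, round what is visible of it).
The state is a dict: "t": time; "qpos": joint angles; "joint_velocities": joint speeds; "joint_efforts": joint torques, N m; "position": TCP position; "eef_rot": TCP orientation; "wrist_force": force on the tool from outside, world axes, zero at the start; "ft_torque": the same for the moment, N m; "finger_gap": opening from 0.0 (shut) to 1.0 (fully open).
Only numpy, scipy, OpenCV 4.12 (cv2) and the standard library are available. Lean on these libraries where they do the work, as an engineer would, in place of code of your own. Each camera call takes 0.05 s, during which the arm holds its last target.

TASK

The cake riser on the display rack slopes. Set the loose round spirit level into the steel collar on its board so that it sits flat on the rim, then turn the black knob of the riser's levelling foot until the bubble stands in the middle of the ring. Finish by pressing straight down on the seated level with about 10 newtons and stay there, pressing, with the bubble in the middle of the ring under that push; leave the other things where they stand.

Things in the scene. Friction and masses are not known exactly. Their poses are not given: they have to be found in the camera images.
- level: loose round steel spirit level, 0.25 kg: disc 60 mm across, 16 mm thick (6 to 22 mm above the origin), a spigot 40 mm across and 6 mm long below it, a firm green window 49 mm across on top (24.4 mm above the origin). Origin: centre of the spigot's underside, z up its axis. It stands on the rack left or right of the riser, an open grey metal cup of the same width on the other side
- bubble: the white bubble of the level, a flat lens 12 mm in diameter behind the window. Origin: its centre. It drifts towards the higher side, 0.35 mm for each mrad that the level tilts, at most about 15 mm, and takes about 1 s to come to rest
- vial (a point): centre of the black ring (18 mm in diameter) on the level's window, at the height of the bubble's centre, 23.6 mm above the level's origin: where the bubble should stand
- riser: the riser's fixed steel base, about 200 x 270 mm, standing on the rack; only its place and heading vary. Origin: centre of its underside. Its +y end carries the hinge of the board, its -y end the levelling foot
- board: wooden board of the riser, 200 mm along x, 300 mm along y, 14 mm thick, top about 53 mm above the rack. Origin: middle of its hinge line at the +y end, 17 mm below the top face; z normal to the board. At the start its -y (foot) end is 1 to 2 degrees too low. The foot has a soft pad: pushing on the collar tilts the foot end down by 0.6 mrad per newton, springing back
- seat (a point): centre of the collar's rim, on the board. The collar is a steel ring standing 10 mm above the board, 56 mm outside and 46 mm inside diameter, 5 mm wall. Seated, the level's spigot is inside it and the level's disc rests on its rim, so that the level's origin is 6 mm below this point
- knob_grip (a point): point on the axis of the levelling foot's knob, at the height to grip it; the knob stands on the board 120 mm to -y of the collar
- knob (a joint): angle of the levelling knob, rad, 0 to 6.28, growing clockwise seen from above. Its grip is an upright bar, 46 mm long, 14 mm thick, 32 mm tall, top 7 mm above knob_grip; at 0 it lies along the riser's x axis. Clockwise raises the foot end: 20 mrad of board tilt per rad. Friction 0.15 N m; it stays where it is left

How it is judged (in metres and radians):
On the way, in this order (a step that is already met when the one before it is completed fails the run):
1. the level sits in the collar, flat on its rim (z of level in the frame of seat below -0.0045 m and horizontal distance between level and seat below 0.005 m and angle between the z axis of level and the z axis of board, either way round below 0.03 rad), for 0.2 s.
2. with the level seated, the foot has been turned until the board is level and the bubble stands near the middle (z of level in the frame of seat below -0.0045 m and angle between board's own z axis and vertical below 0.0125 rad and distance between bubble and vial below 0.0045 m), for 0.2 s.
At the end, for the whole second after the job is handed in: fingers still pressing on the level for the last second: level in the collar (within 5 mm, flat within 0.03 rad), pressed on the board with 7 to 24 N (its weight of 2 to 3 N included), board level within 10 mrad, bubble within 3 mm of the ring's middle (all of step 1 and distance between bubble and vial below 0.003 m and angle between board's own z axis and vertical below 0.01 rad and contact force between the fingers and level above 3 N and contact force between level and board between 7 and 24 N); the arm keeps its last pose, push and grip.
It fails at once if a bystander near the work was moved by more than 30 mm (distance of any of dosing_cup, cup, jigger, lemon from where it was at the start of the episode above 0.03 m).
It also fails if it takes over 72 s, if anything falls off the work surface, if the arm or the gripper's body presses on something with over 40 N, if the wrist force passes 120 N, or if a joint passes its speed limit or range.

## Working session

There is one attempt and no reset: what is moved stays moved. The work goes in short steps, Python scripts to look and compute and a shell command to move; the robot and the scene stay as the last step left them, time stands still between calls to the robot, and variables do not carry over. Pictures are saved under pics/ and viewed, and the job is handed in when it is done.

```bash
ls; mkdir -p pics; python3 - <<'E'
from cell import r
import cv2, json
o=r.get_obs(); print(o)
for n in ["side","top","wrist"]:
    im=r.get_image(n); cv2.imwrite(f"pics/{n}0.png",im[:,:,::-1]); print(n,r.camera_info(n))
    for q in ["level","seat","knob_grip","riser","board"]:
        for d in r.outline_of(q,n)[:2]: print(n,q,round(d["score"],2),d["bbox"])
print(r.get_obs()["t"])
E
```

```text
pics
{'t': 0.0, 'qpos': array([-1.12501416e+00,  4.23853334e-01,  1.63067812e+00,  9.69396406e-06,
        1.08857368e+00, -1.90047177e-02]), 'joint_velocities': array([-0.00018123, -0.00079414,  0.00160357, -0.00028464,  0.00085668,
        0.00029954]), 'joint_efforts': array([ 3.38383717e-03, -5.44617105e+01, -2.73667002e+01,  6.45521586e-02,
        2.27193406e-02, -1.04018443e-04]), 'position': array([ 279.94175873, -558.21379723,  235.89853778]), 'eef_rot': array([ 9.73118196e-01,  2.30305025e-01, -1.55956023e-04, -7.39996831e-04]), 'wrist_force': array([ 0.48252361, -0.30517975, -0.34869023]), 'ft_torque': array([-0.02220231, -0.0193838 , -0.00797055]), 'finger_gap': 0.9999000215433057}
side {'intrinsics': array([[486.93702483,   0.        , 252.65061814],
       [  0.        , 486.93702483, 190.38238285],
       [  0.        ,   0.        ,   1.        ]]), 'eye': array([ -34.75102506, 1091.21398799,  902.73390095]), 'attitude': array([-0.1098851 ,  0.45391573,  0.85825882, -0.21278525])}
side level 0.55 [316.7, 161.1, 328.2, 170.3]
side seat 0.62 [186.4, 168.0, 285.2, 232.1]
[... 682 characters left out ...]
ser 0.93 [209.8, 135.1, 312.3, 208.6]
top board 0.72 [207.3, 132.0, 314.4, 204.6]
wrist {'intrinsics': array([[297.31863964,   0.        , 255.00664854],
       [  0.        , 297.31863964, 193.89627005],
       [  0.        ,   0.        ,   1.        ]]), 'hand_eye': array([[-6.89707661e-04,  9.60293686e-01,  2.78990254e-01,
         7.58575762e+01],
       [ 9.99998992e-01,  1.00858640e-03, -9.99433443e-04,
        -5.13880688e-01],
       [-1.24113540e-03,  2.78989283e-01, -9.60293413e-01,
        -1.46658000e+02],
       [ 0.00000000e+00,  0.00000000e+00,  0.00000000e+00,
         1.00000000e+00]])}
wrist level 0.94 [123.6, 0.6, 167.5, 17.4]
wrist seat 0.26 [119.9, 0.0, 168.8, 16.4]
0.9
```

```bash
python3 - <<'E'
import cv2
for n in ["side","top"]:
    im=cv2.imread(f"pics/{n}0.png"); c=im[120:270,170:400] 
    cv2.imwrite(f"pics/{n}0c.png",cv2.resize(c,None,fx=3.4,fy=3.4,interpolation=cv2.INTER_CUBIC))
E
```

```text
(no output)
```

View pics/top0.png

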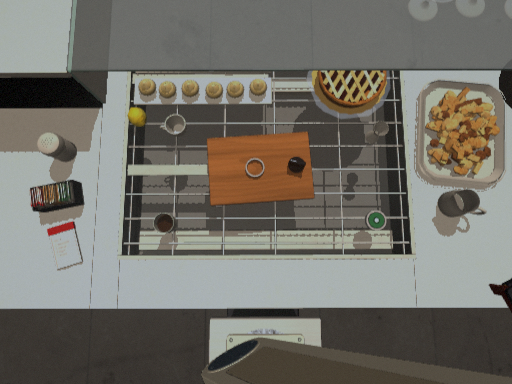

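View pics/wrist0.png

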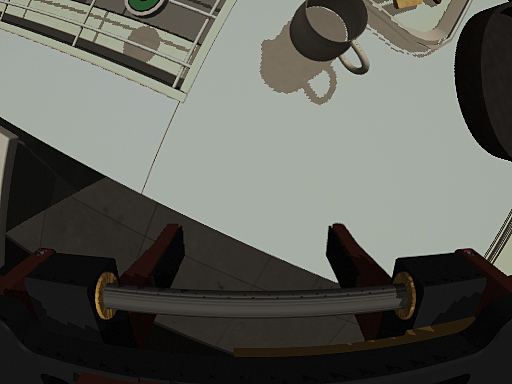

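```bash
sleep 0
```

```text
(no output)
```

View pics/top0c.png

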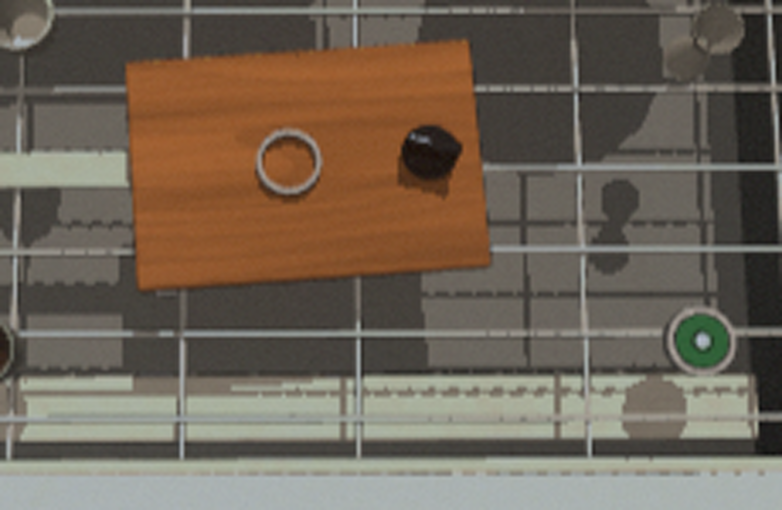

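View pics/side0c.png

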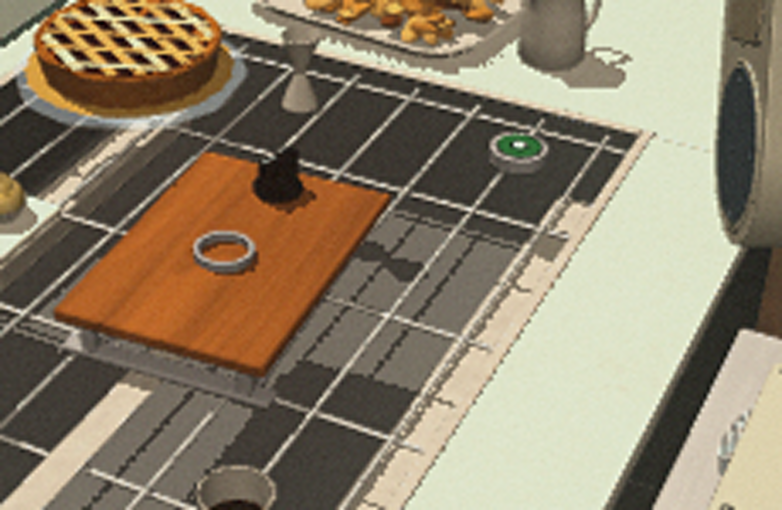

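```bash
cat > h.py <<'E'
from cell import r
import numpy as np, cv2
from scipy.spatial.transform import Rotation as R
def cam(n,o=None):
    ci=r.camera_info(n)
    if n=="wrist":
        o=o or r.get_obs(); T=np.eye(4); T[:3,:3]=R.from_quat(o["eef_rot"]).as_matrix(); T[:3,3]=o["position"]
        M=T@ci["hand_eye"]
    else:
        M=np.eye(4); M[:3,:3]=R.from_quat(ci["attitude"]).as_matrix(); M[:3,3]=ci["eye"]
    return ci["intrinsics"],M
def ray(n,uv,KM):
    K,M=KM; x=(uv[0]-K[0,2])/K[0,0]; y=(uv[1]-K[1,2])/K[1,1]
    if n=="wrist":
        th=np.hypot(x,y); s=np.sin(th)/th if th>1e-9 else 1; d=np.array([x*s,-y*s,-np.cos(th)])
    else: d=np.array([x,-y,-1])
    return M[:3,3],M[:3,:3]@d
def px2w(n,uv,z,KM):
    e,d=ray(n,uv,KM); return e+d*(z-e[2])/d[2]
def proj(n,p,KM):
    K,M=KM; c=M[:3,:3].T@(np.asarray(p)-M[:3,3]); x,y,z=c[0],-c[1],-c[2]
    if n=="wrist":
        rr=np.hypot(x,y); th=np.arctan2(rr,z); k=th/rr if rr>1e-9 else 0; return np.array([K[0,2]+K[0,0]*x*k,K[1,2]+K[1,1]*y*k])
    return np.array([K[0,2]+K[0,0]*x/z,K[1,2]+K[1,1]*y/z])
def save(im,name,box=None,f=1):
    c=im[:,:,::-1]
    if box: c=c[box[1]:box[3],box[0]:box[2]]
    cv2.imwrite("pics/"+name,cv2.resize(np.ascontiguousarray(c),None,fx=f,fy=f,interpolation=cv2.INTER_CUBIC))
E
python3 - <<'E'
from h import *
T=cam("top");S=cam("side")
print("level",px2w("top",(376,220),20,T),px2w("side",(322.5,166),20,S))
print("seat top",px2w("top",(255,168),60,T))
print("knob top",px2w("top",(297,164),85,T))
for c in [(207,138),(310,132),(314,197),(211,205)]: print(px2w("top",c,50,T))
E
```

```text
level [ 427.02512692 -326.19215953   20.        ] [ 418.81960019 -302.8532177    20.        ]
seat top [574.83324594  26.26632156  60.        ]
knob top [580.37986637 -91.79157069  85.        ]
[667.59332087 167.24195379  50.        ]
[ 684.53096059 -135.77459358   50.        ]
[ 491.50599484 -142.39205677   50.        ]
[469.62294483 152.29461006  50.        ]
```

```bash
python3 - <<'E'
from h import *
T=cam("top");S=cam("side")
def tri(a,b):
    e1,d1=ray("top",a,T);e2,d2=ray("side",b,S)
    A=np.stack([d1,-d2],1);s=np.linalg.lstsq(A,e2-e1,rcond=None)[0]
    p,q=e1+s[0]*d1,e2+s[1]*d2; return (p+q)/2,np.linalg.norm(p-q)
f=lambda u,v:(170+u/3.4,120+v/3.4)
print("level",tri(f(703,340),f(518,148)))
print("collar",tri(f(289,162),f(225,250)))
print("board",tri(f(127,64),f(57,318)),tri(f(469,40),f(207,153)),tri(f(490,265),f(388,197)),tri(f(139,289),f(263,373)))
E
```

```text
level (array([ 428.3493369 , -330.59425357,   12.47203951]), np.float64(1.7895664104843623))
collar (array([577.32545313,  26.3235408 ,  53.04296244]), np.float64(0.1173330268394076))
board (array([666.80645764, 167.12821847,  38.97090345]), np.float64(3.356734971188721)) (array([ 687.89704818, -131.61959926,   39.02094747]), np.float64(1.9120378206046713)) (array([ 491.63227916, -143.89601374,   38.79143686]), np.float64(2.971747650859898)) (array([470.2864953 , 153.60292142,  42.38088794]), np.float64(0.37405880807118014))
```

```bash
cat >> h.py <<'E'
def psi(o): 
    m=R.from_quat(o["eef_rot"]).as_matrix(); return np.arctan2(m[1,0],m[0,0])
def shift(target,ps=None,o=None):
    o=o or r.get_obs(); m=R.from_quat(o["eef_rot"]).as_matrix()
    l=m.T@(np.asarray(target,float)-o["position"]); tw=None if ps is None else -(ps-psi(o))
    print("shift",l.round(1),"twist",None if tw is None else round(tw,4),"tilt z",m[:,2].round(4),"t",round(o["t"],2)); return l,tw
E
python3 -c "
from h import *
shift([428,-330,170],1.642)"
```

```text
shift [ 234.7 -138.1   66.7] twist -1.1772 tilt z [-0.  0. -1.] t 0.9
```

```bash
python3 -m jog '{"linear":[[40,-24,0],[90,-53,10],[140,-83,30],[190,-112,50],[235,-138,66],[235,-138,66],[235,-138,66],[235,-138,66],[235,-138,66]],"twist":[-0.17,-0.34,-0.51,-0.68,-0.85,-1.02,-1.177,-1.177,-1.177]}' 87
python3 - <<'E'
from h import *
o=r.get_obs(); im=r.get_image("wrist"); save(im,"w1.png",None,1.5)
KM=cam("wrist",o); print(o["position"],psi(o))
for d in r.outline_of("level","wrist")[:2]:
    b=d["bbox"]; print(d["score"],b, px2w("wrist",((b[0]+b[2])/2,(b[1]+b[3])/2),10,KM))
E
```

```text
t: 2.02
position: [428.4, -330.2, 170.8]
eef_rot: [0.683, 0.731, 0.0, 0.0]
wrist_force: [0.2, 0.9, -0.2]
finger_gap: 0.992
[ 428.35112298 -330.1562393   170.76010177] 1.638454730631293
0.6 [225.3, 151.3, 284.6, 204.2] [ 427.29128071 -325.35201618   10.        ]
```

View pics/w1.png

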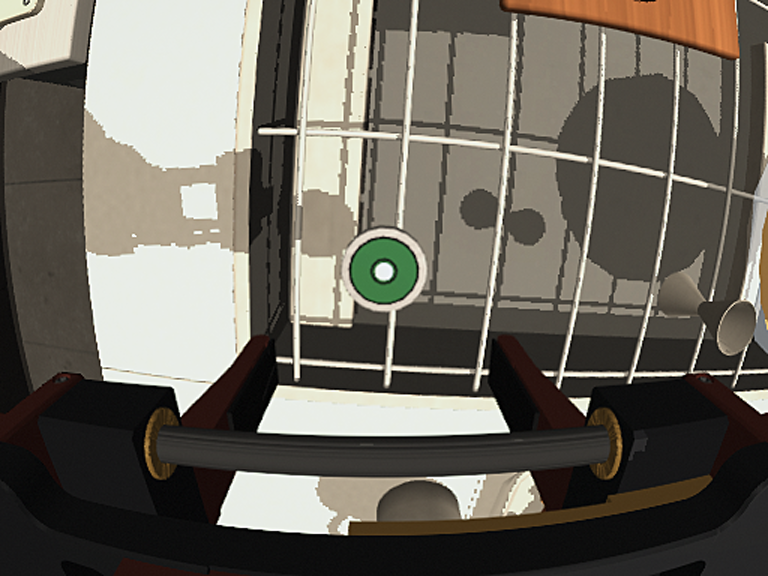

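```bash
cat >> h.py <<'E'
def green(im,box=None):
    a=im.astype(int); m=((a[:,:,1]>a[:,:,0]+30)&(a[:,:,1]>a[:,:,2]+15)).astype(np.uint8)
    n,l,s,c=cv2.connectedComponentsWithStats(m); i=1+np.argmax(s[1:,4]); pts=np.argwhere(l==i)[:,::-1].astype(np.float32)
    return cv2.fitEllipse(cv2.convexHull(pts)),s[i]
E
python3 - <<'E'
from h import *
W=cam("wrist");T=cam("top");S=cam("side")
w=green(cv2.imread("pics/w1.png")[:,:,::-1]); print(w); cw=(np.array(w[0][0])+.5)/1.5-.5
t=green(cv2.imread("pics/top0.png")[:,:,::-1]); print(t)
s=green(cv2.imread("pics/side0.png")[:,:,::-1]); print(s)
L=[ray("wrist",cw,W),ray("top",t[0][0],T),ray("side",s[0][0],S)]
for z in (5,10,15,20): print(z,*[(e+d*(z-e[2])/d[2])[:2].round(1) for e,d in L])
A=0;b=0
for e,d in L:
    d=d/np.linalg.norm(d);P=np.eye(3)-np.outer(d,d);A=A+P;b=b+P@e
print(np.linalg.solve(A,b))
# size at z
for z in (8,13,18):
    l=px2w("wrist",(cw[0]-w[0][1][0]/3,cw[1]),z,W);q=px2w("wrist",(cw[0]+w[0][1][0]/3,cw[1]),z,W);print(z,np.linalg.norm(l-q))
E
```

```text
(((383.5175476074219, 270.42864990234375), (64.16324615478516, 66.08938598632812), 90.89911651611328), array([ 351,  239,   66,   64, 2793], dtype=int32))
(((375.9329528808594, 219.87066650390625), (14.309412002563477, 15.231761932373047), 127.69119262695312), array([369, 213,  15,  15, 148], dtype=int32))
(((322.3541259765625, 162.40126037597656), (6.01019287109375, 11.520687103271484), 96.37689208984375), array([317, 160,  12,   6,  52], dtype=int32))
5 [ 428.1 -329.2] [ 428.4 -330.9] [ 435.9 -349.5]
10 [ 428.  -327.9] [ 428.1 -329.3] [ 433.2 -341.5]
15 [ 427.9 -326.7] [ 427.7 -327.7] [ 430.6 -333.4]
20 [ 427.8 -325.5] [ 427.4 -326. ] [ 428.  -325.4]
[ 427.75717367 -325.73092976   19.90492672]
8 45.866093800603615
13 45.12489875443747
18 44.383703708271305
```

```bash
python3 -c "
from h import *
shift([427.8,-327.5,13],1.642)"
```

```text
shift [  2.7  -0.3 157.8] twist -0.0026 tilt z [ 1.e-04 -1.e-04 -1.e+00] t 2.12
```

```bash
python3 -m jog '{"linear":[[2.7,-0.3,40],[2.7,-0.3,85],[2.7,-0.3,120],[2.7,-0.3,140],[2.7,-0.3,150],[2.7,-0.3,158],[2.7,-0.3,158]],"twist":[0,0,0,0,0,0,0]}' 87
python3 - <<'E'
from h import *
o=r.get_obs(); print(o["position"],o["wrist_force"]); im=r.get_image("wrist"); save(im,"w2.png",None,1.5)
im=r.get_image("side"); save(im,"s2.png",(250,100,400,220),5)
E
```

```text
t: 3.0
position: [428.0, -327.6, 14.3]
eef_rot: [0.682, 0.732, -0.0, 0.0]
wrist_force: [-3.9, 1.8, 12.2]
finger_gap: 0.993
[ 427.97342303 -327.56186248   14.31657167] [-3.88082221  1.82664077 12.19285947]
```

View pics/w2.png

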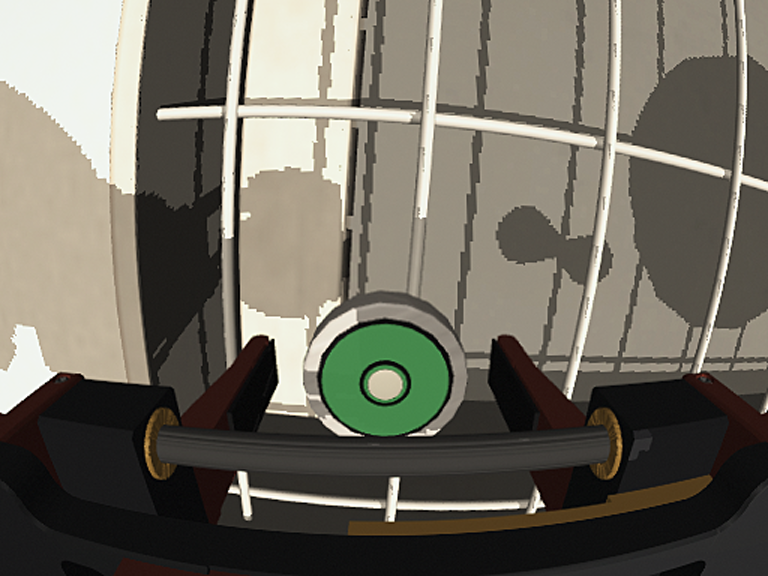

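View pics/s2.png

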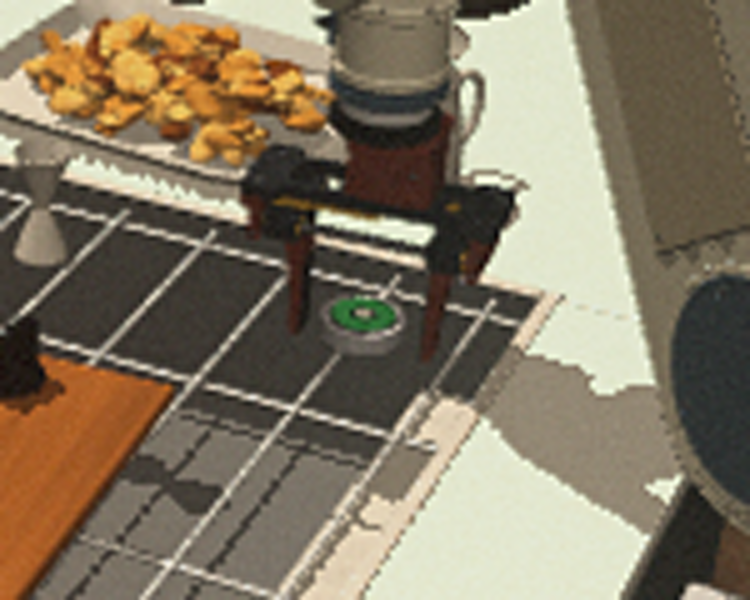

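```bash
python3 -m jog '{"linear":[[0.5,0,-5],[0.5,0,-5],[0.5,0,-5]],"twist":[0,0,0]}' 87
python3 -m jog '{"linear":[[0,0,0],[0,0,0],[0,0,0],[0,0,0],[0,0,0],[0,0,0],[0,0,0],[0,0,0]],"twist":[0,0,0,0,0,0,0,0]}' 50 25
```

```text
t: 3.48
position: [428.1, -326.9, 17.9]
eef_rot: [0.682, 0.732, 0.0, 0.0]
wrist_force: [0.5, -1.6, 0.4]
finger_gap: 0.992
t: 4.47
position: [427.7, -326.7, 17.6]
eef_rot: [0.682, 0.732, -0.0, -0.0]
wrist_force: [0.3, -0.8, -2.0]
finger_gap: 0.679
```

```bash
python3 -m jog '{"linear":[[0,0,-40],[0,0,-90],[0,0,-140],[0,0,-160],[0,0,-160]],"twist":[0,0,0,0,0]}' 
python3 - <<'E'
from h import *
shift([577,-50,178],1.642)
E
```

```text
t: 5.1
position: [428.3, -327.2, 179.1]
eef_rot: [0.682, 0.732, 0.0, 0.001]
wrist_force: [-1.1, -0.6, -3.0]
finger_gap: 0.674
shift [266.  168.    0.9] twist -0.0002 tilt z [ 0.0023 -0.0019 -1.    ] t 5.1
```

```bash
python3 -m jog '{"linear":[[44,28,0],[88,56,0],[132,84,0],[177,112,0],[221,140,0],[266,168,0],[266,168,0],[266,168,0],[266,168,0]],"twist":[0,0,0,0,0,0,0,0,0]}' 
python3 - <<'E'
from h import *
o=r.get_obs(); im=r.get_image("wrist"); save(im,"w3.png",None,1.5); cv2.imwrite("pics/w3raw.png",im[:,:,::-1])
print(o["position"],psi(o),o["wrist_force"])
for q in ["seat","knob_grip"]:
  for d in r.outline_of(q,"wrist")[:2]: print(q,d["score"],d["bbox"])
im=r.get_image("side"); save(im,"s3.png",(150,60,350,220),4)
E
```

```text
t: 6.22
position: [575.5, -50.6, 176.8]
eef_rot: [0.682, 0.731, -0.001, -0.001]
wrist_force: [-0.1, 0.1, -3.0]
finger_gap: 0.673
[575.49424189 -50.57481033 176.820404  ] 1.6405271968845618 [-0.10374788  0.13673978 -2.96392436]
seat 0.69 [159.2, 2.2, 369.0, 261.5]
```

View pics/w3.png

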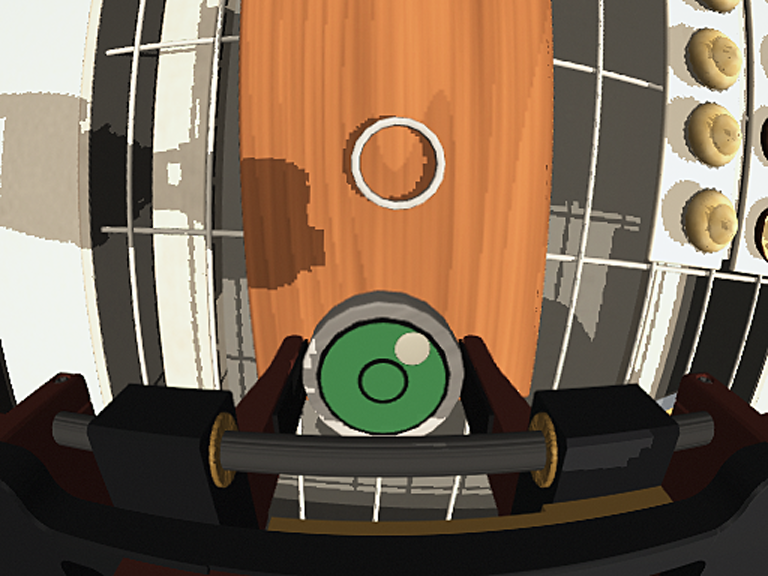

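View pics/s3.png

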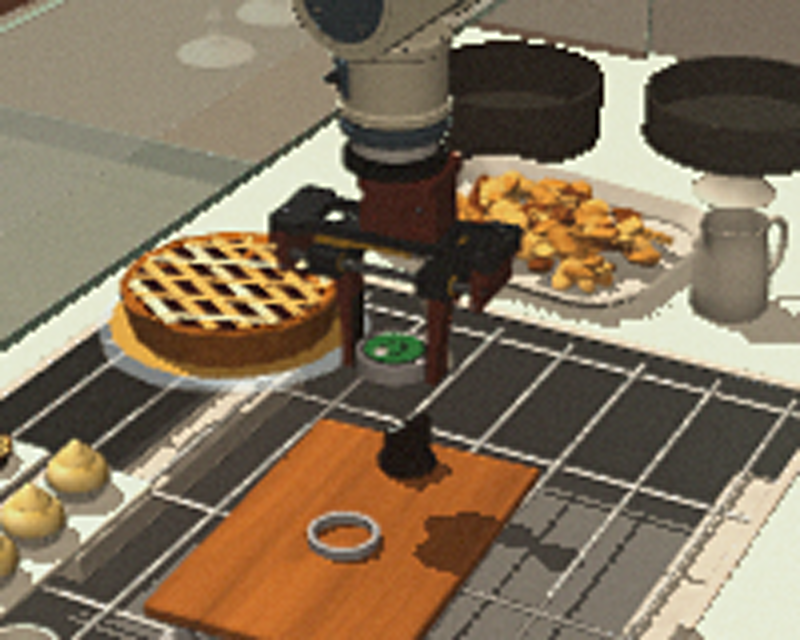

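```bash
python3 - <<'E'
from h import *
o=r.get_obs();KM=cam("wrist",o)
im=cv2.imread("pics/w3raw.png")
g=green(im[:,:,::-1])
print(g)
big=cv2.imread("pics/w3.png"); hsv=cv2.cvtColor(im,cv2.COLOR_BGR2HSV)
m=((hsv[:,:,1]<60)&(hsv[:,:,2]>120)).astype(np.uint8); m[:70]=0;m[145:]=0;m[:,:225]=0;m[:,305:]=0
pts=cv2.findNonZero(m); e=cv2.fitEllipse(cv2.convexHull(pts)); print("collar",e)
dz=o["position"][2]+6.7
lv=px2w("wrist",g[0][0],dz,KM); print("level",lv, "tool",R.from_quat(o["eef_rot"]).as_matrix().T@(lv-o["position"]))
for z in (58,60,62):
    c=px2w("wrist",e[0],z,KM);d1=px2w("wrist",(e[0][0]-e[1][0]/2,e[0][1]),z,KM);d2=px2w("wrist",(e[0][0]+e[1][0]/2,e[0][1]),z,KM);print(z,c,np.linalg.norm(d1-d2))
T=cam("top"); t=(170+289/3.4,120+162/3.4); print(px2w("top",t,60,T))
E
```

```text
(((254.96810913085938, 251.46347045898438), (73.25291442871094, 82.98114776611328), 89.62600708007812), array([ 214,  215,   83,   74, 3583], dtype=int32))
collar ((264.86566162109375, 108.389892578125), (61.09914779663086, 62.42930603027344), 98.1424789428711)
level [575.11342492 -46.1740917  184.37210712] tool [ 4.32892633 -0.83789506 -6.6999234 ]
58 [578.85078006  27.6791737   58.        ] 54.22365652495908
60 [578.78472388  27.66731218  60.        ] 53.81646523380426
62 [578.71866771  27.65545066  62.        ] 53.40927394264932
[575.86809673  26.26406035  60.        ]
```

```bash
python3 -c "
from h import *
shift([579.5,-20,110],1.642)"
```

```text
shift [30.1  5.4 67.7] twist -0.0016 tilt z [-1.e-04 -0.e+00 -1.e+00] t 6.42
```

```bash
python3 -m jog '{"linear":[[15,3,30],[30,5.4,60],[30,5.4,68],[30,5.4,68],[30,5.4,68],[30,5.4,68],[30,5.4,68]],"twist":[0,0,0,0,0,0,0]}' 
cat > meas.py <<'E'
from h import *
import sys
o=r.get_obs(); im=r.get_image("wrist"); cv2.imwrite("pics/%s.png"%sys.argv[1],cv2.resize(im[:,:,::-1],None,fx=1.5,fy=1.5))
KM=cam("wrist",o); print(o["position"],psi(o),o["wrist_force"])
g=green(im); lv=px2w("wrist",g[0][0],o["position"][2]+6.7,KM); Rm=R.from_quat(o["eef_rot"]).as_matrix(); lt=Rm.T@(lv-o["position"]); print("level tool",lt,g[0])
if len(sys.argv)>2:
    hsv=cv2.cvtColor(im[:,:,::-1].copy(),cv2.COLOR_BGR2HSV)
    m=((hsv[:,:,1]<60)&(hsv[:,:,2]>120)).astype(np.uint8); x0,y0,x1,y1=map(int,sys.argv[2].split(','))
    k=np.zeros_like(m);k[y0:y1,x0:x1]=1;m*=k
    e=cv2.fitEllipse(cv2.convexHull(cv2.findNonZero(m))); c=px2w("wrist",e[0],61,KM); print("collar",e,c)
    d=Rm.T@(c-lv); print("need shift",d)
E
python3 meas.py w4
```

```text
t: 7.3
position: [580.2, -19.5, 110.3]
eef_rot: [0.682, 0.732, 0.0, 0.0]
wrist_force: [-0.4, -0.4, -2.9]
finger_gap: 0.674
[580.17878456 -19.47966225 110.34193098] 1.6414768070732877 [-0.40329289 -0.37725321 -2.8842557 ]
level tool [ 4.32075938 -0.85245648 -6.701505  ] ((254.9427490234375, 251.47935485839844), (73.31487274169922, 82.98764038085938), 89.61957550048828)
```

View pics/w4.png

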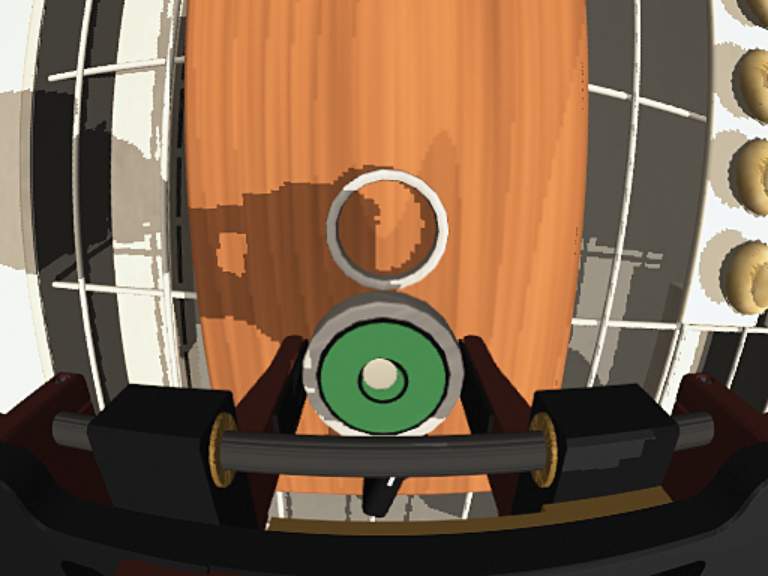

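```bash
python3 - <<'E'
from h import *
o=r.get_obs();KM=cam("wrist",o); im=cv2.imread("pics/w4.png"); 
Rm=R.from_quat(o["eef_rot"]).as_matrix()
c=((387+.5)/1.5-.5,(229.5+.5)/1.5-.5)
lt=np.array([4.32,-.85,-6.7])
for z in (57,60,63):
    w=px2w("wrist",c,z,KM); print(z,w,"need",Rm.T@(w-o["position"])-lt, np.linalg.norm(px2w("wrist",(c[0]-40,c[1]),z,KM)-px2w("wrist",(c[0]+40,c[1]),z,KM)))
E
```

```text
57 [577.91625242  27.92490014  57.        ] need [43.08434833  2.01882001 59.88930006] 54.50399074112007
60 [577.85202208  28.36282337  60.        ] need [43.52534198  1.98820277 56.88921848] 53.68578697764283
63 [577.78779175  28.8007466   63.        ] need [43.96633563  1.95758553 53.88913691] 52.867583214165464
```

```bash
python3 -m jog '{"linear":[[15,0.7,0],[30,1.4,5],[43.4,2,15],[43.4,2,20],[43.4,2,20],[43.4,2,20]],"twist":[0,0,0,0,0,0]}' 
python3 meas.py w5; python3 - <<'E'
from h import *
im=r.get_image("side"); save(im,"s5.png",(170,120,320,240),5)
E
```

```text
t: 8.1
position: [578.8, 23.9, 89.6]
eef_rot: [0.682, 0.732, -0.0, 0.0]
wrist_force: [0.8, -0.4, -3.1]
finger_gap: 0.676
[578.83195423  23.89677046  89.63403762] 1.6414780252282555 [ 0.78611375 -0.38264933 -3.14467503]
level tool [ 4.32093685 -0.85309977 -6.70025155] ((254.9401397705078, 251.4780731201172), (73.3232192993164, 82.98863220214844), 89.66631317138672)
```

View pics/w5.png

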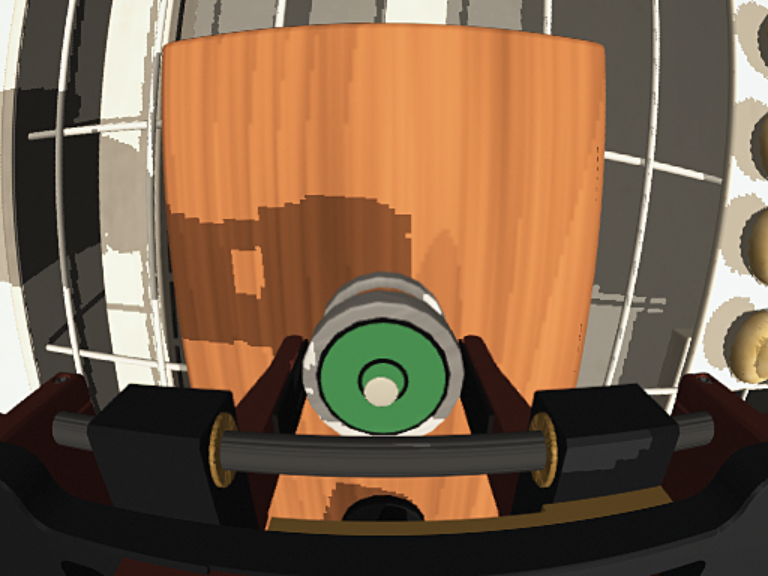

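View pics/s5.png

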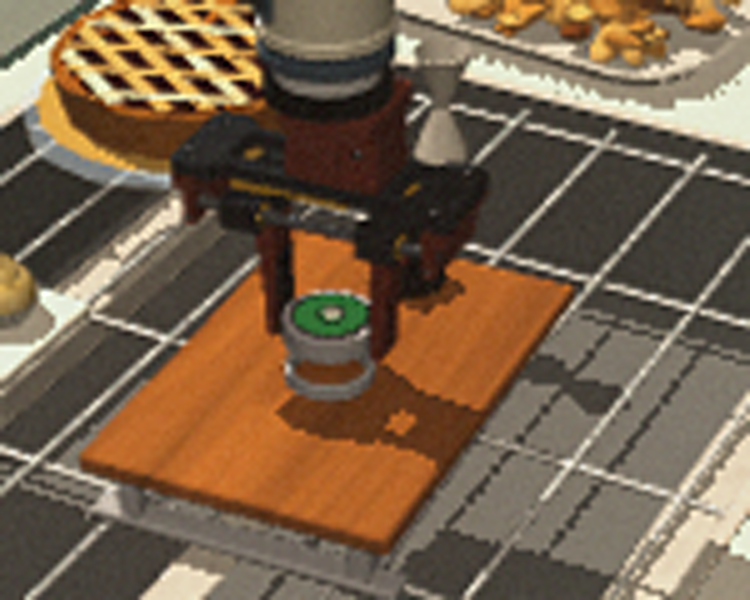

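```bash
python3 -m jog '{"linear":[[0,0,4],[0,0,8],[0,0,10],[0,0,12],[0,0,12]],"twist":[0,0,0,0,0]}'; python3 -m jog '{"linear":[[0,0,1],[0,0,2],[0,0,2]],"twist":[0,0,0]}'
```

```text
t: 8.82
position: [578.6, 24.2, 77.5]
eef_rot: [0.682, 0.732, -0.0, -0.0]
wrist_force: [-0.8, -0.4, -4.0]
finger_gap: 0.68
t: 9.2
position: [578.7, 24.2, 75.6]
eef_rot: [0.682, 0.732, -0.0, -0.0]
wrist_force: [0.4, 0.1, -2.8]
finger_gap: 0.68
```

```bash
for i in 1 ; do python3 -m jog '{"linear":[[0,0,1],[0,0,2],[0,0,2]],"twist":[0,0,0]}';python3 -m jog '{"linear":[[0,0,1],[0,0,1.5],[0,0,1.5]],"twist":[0,0,0]}';  done
```

```text
t: 9.57
position: [578.6, 24.2, 73.6]
eef_rot: [0.682, 0.732, -0.0, -0.0]
wrist_force: [-0.1, 0.4, -3.0]
finger_gap: 0.678
t: 9.95
position: [578.9, 24.1, 72.4]
eef_rot: [0.682, 0.732, 0.0, 0.0]
wrist_force: [0.5, -1.3, -0.7]
finger_gap: 0.675
```

```bash
python3 -m jog '{"linear":[[0,0,1],[0,0,1],[0,0,1]],"twist":[0,0,0]}';python3 - <<'E'
from h import *
im=r.get_image("side"); save(im,"s6.png",(170,120,320,240),5)
E
```

```text
t: 10.32
position: [578.9, 24.0, 71.7]
eef_rot: [0.682, 0.732, 0.0, 0.0]
wrist_force: [-1.8, -2.8, 5.0]
finger_gap: 0.679
```

View pics/s6.png

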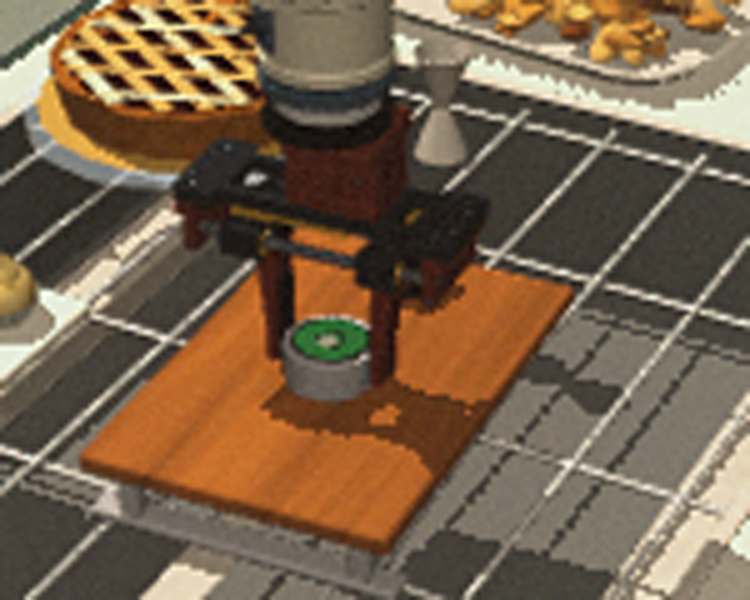

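```bash
python3 -m jog '{"linear":[[0,0,0],[0,0,0],[0,0,0],[0,0,0],[0,0,0],[0,0,0]],"twist":[0,0,0,0,0,0]}' 87;python3 -m jog '{"linear":[[0,0,-15],[0,0,-40],[0,0,-80],[-20,0,-110],[-40,0,-110],[-40,0,-110],[-40,0,-110]],"twist":[0,0,0,0,0,0,0]}'
python3 meas.py w7; python3 - <<'E'
from h import *
im=r.get_image("side"); save(im,"s7.png",(170,120,320,240),5)
E
```

```text
t: 11.12
position: [578.7, 24.2, 71.2]
eef_rot: [0.682, 0.732, 0.0, -0.0]
wrist_force: [0.7, -0.5, -0.3]
finger_gap: 0.996
t: 12.0
position: [580.7, -15.6, 180.1]
eef_rot: [0.682, 0.732, -0.001, -0.001]
wrist_force: [-0.4, -0.6, 0.4]
finger_gap: 0.988
[580.70457878 -15.60946696 180.05287491] 1.6411666627607495 [-0.3898242  -0.61015089  0.42687822]
level tool [56.76971869 -0.1510753  -6.67022451] ((256.3299560546875, 151.65533447265625), (52.175106048583984, 52.94316101074219), 84.71000671386719)
```

View pics/w7.png

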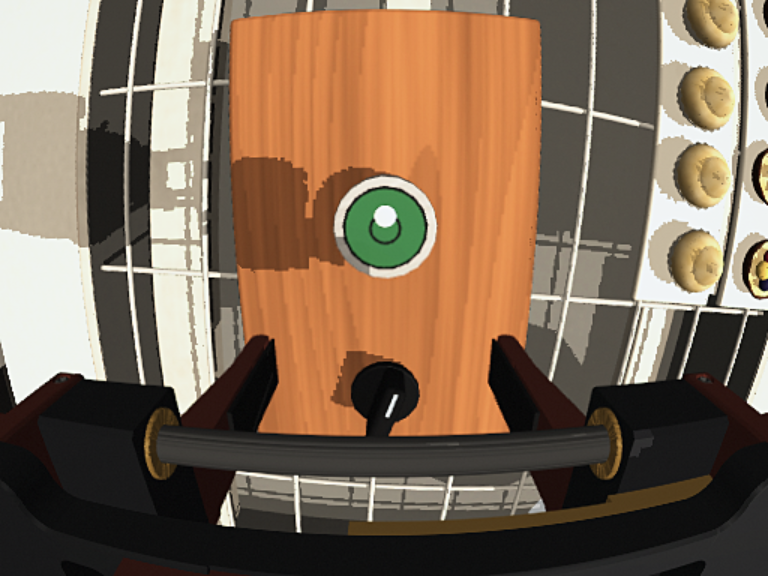

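View pics/s7.png

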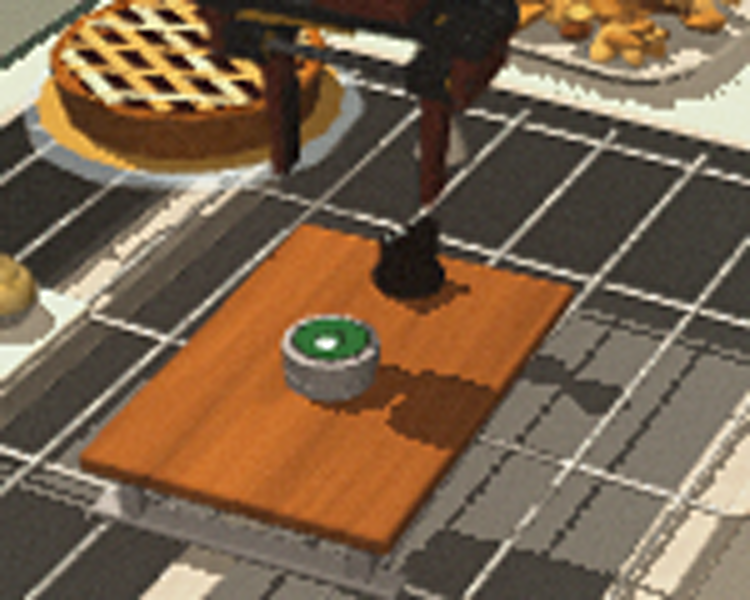

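```bash
python3 -c "
from h import *
shift([586,-110,200],1.642)"
```

```text
shift [-94.9  -1.7 -19.9] twist 0.0 tilt z [-2.1e-03  2.0e-04 -1.0e+00] t 12.1
```

```bash
python3 -m jog '{"linear":[[-45,-1,-10],[-95,-1.7,-20],[-95,-1.7,-20],[-95,-1.7,-20],[-95,-1.7,-20],[-95,-1.7,-20]],"twist":[0,0,0,0,0,0]}' 
python3 meas.py w8
```

```text
t: 12.85
position: [586.5, -109.5, 200.8]
eef_rot: [0.681, 0.732, -0.0, -0.0]
wrist_force: [0.3, -0.4, -0.6]
finger_gap: 0.993
[ 586.46389316 -109.46727205  200.82902675] 1.6433057914616467 [ 0.27359072 -0.36813115 -0.55704781]
level tool [106.43592331   0.31560519  -6.67246499] ((257.3054504394531, 47.37655258178711), (47.1103515625, 49.88511657714844), 90.15495300292969)
```

View pics/w8.png

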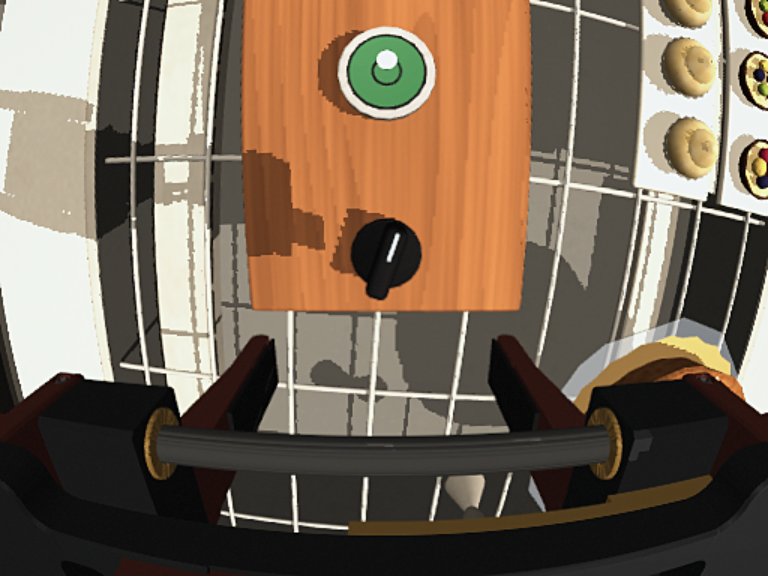

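```bash
python3 - <<'E'
import cv2,numpy as np
im=cv2.imread("pics/w8.png")[205:315,335:440]; im=np.clip(im.astype(float)*2.2+15,0,255).astype(np.uint8)
cv2.imwrite("pics/w8z.png",cv2.resize(im,None,fx=5,fy=5,interpolation=cv2.INTER_CUBIC))
from h import *
KM=cam("wrist")
print(r.get_obs()["position"])
f=lambda p:((p[0]+.5)/1.5-.5,(p[1]+.5)/1.5-.5)
print("ring",px2w("wrist",f((387,72)),78,KM),"bub",px2w("wrist",f((387,60)),78,KM))
for z in (47,52,57): print("base",z,px2w("wrist",f((386,252)),z,KM))
print([ (proj("wrist",(586.2,-91.3,z),KM)+.5)*1.5-.5 for z in (47,60,90)])
E
```

```text
[ 586.51434306 -109.6444299   200.93859071]
ring [578.70113525  23.63316031  78.        ] bub [578.16004213  31.23503663  78.        ]
base 47 [586.74408387 -92.5769015   47.        ]
base 52 [586.63486691 -91.58852016  52.        ]
base 57 [586.52564994 -90.60013883  57.        ]
[array([385.34477193, 250.12502863]), array([385.46156935, 253.89412223]), array([385.7731596 , 263.97839539])]
```

View pics/w8z.png

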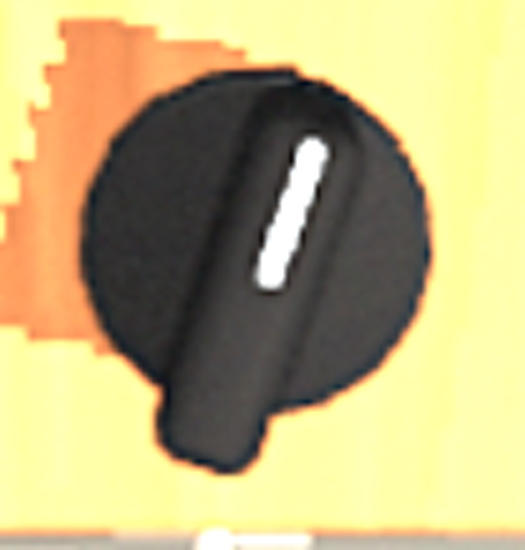

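```bash
python3 - <<'E'
from h import *
o=r.get_obs();KM=cam("wrist",o); print(psi(o))
f=lambda p:((p[0]/5+335+.5)/1.5-.5,(p[1]/5+205+.5)/1.5-.5)
for a,b in [((310,150),(270,275)),((307,120),(218,425)),((245,120),(180,350)),((355,170),(275,400))]:
    A,B=px2w("wrist",f(a),83,KM),px2w("wrist",f(b),83,KM); d=A-B; print(A,B,np.linalg.norm(d),np.degrees(np.arctan2(d[1],d[0])))
for z in (76,83,90):
  print(px2w("wrist",f((310,85)),z,KM),px2w("wrist",f((217,462)),z,KM),px2w("wrist",f((262,272)),z,KM))
E
```

```text
1.6430194847551876
[591.77454028 -74.59493304  83.        ] [588.13553271 -90.26879302  83.        ] 16.090750839882038 76.92918047883961
[591.13363313 -70.98850241  83.        ] [ 583.15058372 -109.62277868   83.        ] 39.45042940540968 78.32520742332451
[583.73994483 -71.52964408  83.        ] [ 577.85134506 -100.42106584   83.        ] 29.48541772223749 78.47986601317761
[597.36196076 -76.62104159  83.        ] [ 589.93067626 -105.9246422    83.        ] 30.231192466736406 75.76998953004524
[591.4547786  -67.62947518  76.        ] [ 583.43991947 -116.55065804   76.        ] [587.32379383 -91.46991656  76.        ]
[591.16414572 -66.74094415  83.        ] [ 583.35584497 -114.40133373   83.        ] [587.13962439 -89.96697136  83.        ]
[590.87351283 -65.85241313  90.        ] [ 583.27177047 -112.25200943   90.        ] [586.95545495 -88.46402615  90.        ]
```

```bash
python3 -c "
from h import *
shift([587.7,-90.5,80],1.353)"
```

```text
shift [ 19.    2.6 120.9] twist 0.29 tilt z [-5.e-04  2.e-04 -1.e+00] t 12.9
```

```bash
python3 -m jog '{"linear":[[19,2.6,20],[19,2.6,50],[19,2.6,75],[19,2.6,75],[19,2.6,75]],"twist":[0.15,0.29,0.29,0.29,0.29]}' 87
python3 meas.py w9
```

```text
t: 13.52
position: [588.4, -91.3, 126.9]
eef_rot: [0.78, 0.626, 0.0, 0.0]
wrist_force: [0.3, -0.0, -0.2]
finger_gap: 0.993
[588.41216214 -91.34435724 126.94640739] 1.3521568548892777 [ 0.28762228 -0.03883427 -0.22152369]
level tool [100.94446364 -25.07155077  -6.71417066] ((202.77252197265625, 59.518959045410156), (63.945980072021484, 67.76593780517578), 57.82241439819336)
```

View pics/w9.png

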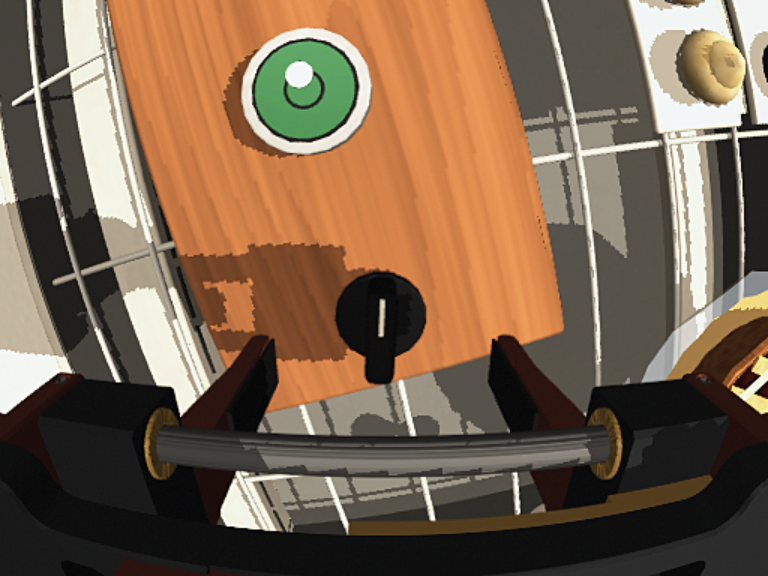

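```bash
python3 - <<'E'
from h import *
o=r.get_obs();KM=cam("wrist",o);Rm=R.from_quat(o["eef_rot"]).as_matrix()
f=lambda p:((p[0]+.5)/1.5-.5,(p[1]+.5)/1.5-.5)
for z in (84,90,95):print(Rm.T@(px2w("wrist",f((380,330)),z,KM)-o["position"]), np.linalg.norm(px2w("wrist",f((381,280)),z,KM)-px2w("wrist",f((380,381)),z,KM)))
E
python3 -m jog '{"linear":[[0,0.5,20],[0,0.5,35],[0,0.5,43],[0,0.5,46],[0,0.5,46]],"twist":[0,0,0,0,0]}' 87
```

```text
[ 2.61330378 -2.01323421 43.31465355] 49.89116219033037
[ 4.94754167 -1.97780589 37.31492516] 48.31550911252118
[ 6.89273991 -1.94828229 32.3151515 ] 47.002464881013495
t: 14.2
position: [588.3, -91.6, 80.0]
eef_rot: [0.78, 0.626, -0.0, -0.0]
wrist_force: [-0.1, 0.1, -0.1]
finger_gap: 0.991
```

```bash
python3 -m jog '{"linear":[[2,-1.5,0],[2,-1.5,0],[2,-1.5,0]],"twist":[0,0,0]}' 87
python3 -m jog '{"linear":[[0,0,0],[0,0,0],[0,0,0],[0,0,0],[0,0,0],[0,0,0],[0,0,0],[0,0,0],[0,0,0],[0,0,0]],"twist":[0,0,0,0,0,0,0,0,0,0]}' 5 25
python3 -c "
from h import *
o=r.get_obs();print(o['finger_gap']*87.8,o['wrist_force'],o['ft_torque'])"
```

```text
t: 14.58
position: [587.5, -89.3, 80.5]
eef_rot: [0.78, 0.626, 0.0, 0.0]
wrist_force: [-0.1, -0.3, 0.3]
finger_gap: 0.987
t: 15.82
position: [587.6, -89.4, 80.2]
eef_rot: [0.78, 0.626, 0.0, 0.0]
wrist_force: [0.4, -1.1, -1.0]
finger_gap: 0.16
14.012751575187055 [ 0.41192621 -1.0550838  -0.96324541] [-0.11021825 -0.33859412 -0.10155518]
```

```bash
python3 -m jog '{"linear":[[0,0,-0.8],[0,0,-1.6],[0,0,-2.4],[0,0,-3.2],[0,0,-4],[0,0,-4],[0,0,-4]],"twist":[0.16,0.32,0.48,0.64,0.8,0.8,0.8]}' 
python3 -c "
from h import *
o=r.get_obs();print(psi(o),o['finger_gap']*87.8,o['wrist_force'],o['ft_torque'])"
python3 meas.py w10
```

```text
t: 16.7
position: [588.9, -90.0, 84.3]
eef_rot: [0.962, 0.272, 0.001, 0.001]
wrist_force: [5.3, -3.4, -6.6]
finger_gap: 0.161
0.5519488460896212 14.113151224451427 [ 5.32336558 -3.35618132 -6.63443968] [-0.82405875 -0.90104019 -0.1043747 ]
[588.88595368 -90.02558743  84.28177423] 0.5519488460896212 [ 5.32336558 -3.35618132 -6.63443968]
level tool [ 53.71101412 -94.16220337  -6.84671188] ((80.59110260009766, 161.11785888671875), (59.760597229003906, 74.96881866455078), 168.3209991455078)
```

View pics/w10.png

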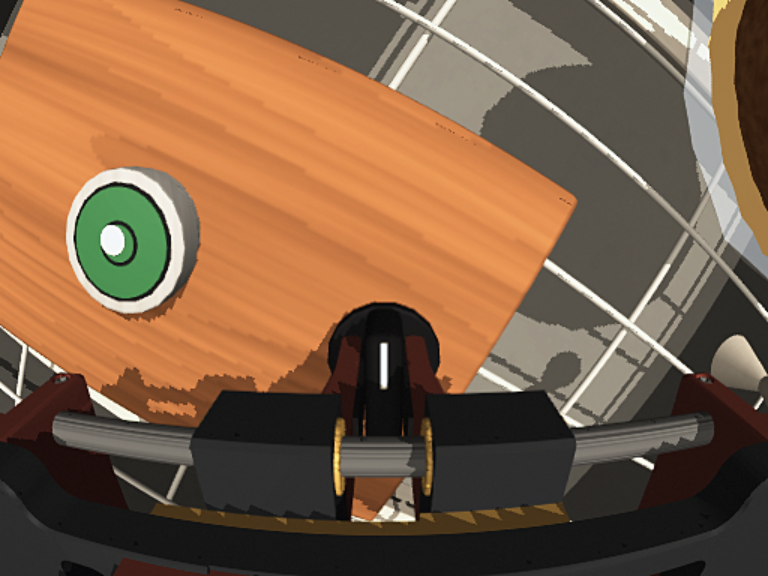

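```bash
cat > bub.py <<'E'
from h import *
import sys
def bub(im,n,KM,z):
    f=3; big=cv2.resize(np.ascontiguousarray(im),None,fx=f,fy=f,interpolation=cv2.INTER_CUBIC).astype(int)
    m=((big[:,:,1]>big[:,:,0]+25)&(big[:,:,1]>big[:,:,2]+12)).astype(np.uint8)
    m=cv2.morphologyEx(m,cv2.MORPH_CLOSE,np.ones((9,9),np.uint8))
    nn,l,s,c=cv2.connectedComponentsWithStats(m); i=1+np.argmax(s[1:,4])
    h=cv2.convexHull(np.argwhere(l==i)[:,::-1].astype(np.int32))
    fill=np.zeros_like(m); cv2.fillConvexPoly(fill,h,1); e=cv2.fitEllipse(h)
    fill=cv2.erode(fill,np.ones((9,9)))
    w=((big.min(2)>150)&(fill>0)).astype(np.uint8)
    if w.sum()<30: print("no bubble"); return
    nn,l,s,c=cv2.connectedComponentsWithStats(w); j=1+np.argmax(s[1:,4])
    cv=lambda p:((p[0]+.5)/f-.5,(p[1]+.5)/f-.5)
    G=px2w(n,cv(e[0]),z,KM); B=px2w(n,cv(c[j]),z,KM)
    d=(B-G)[:2]; th=0.0713; hinge=np.array([-np.sin(th),np.cos(th)]); x=np.array([np.cos(th),np.sin(th)])
    print(n,"ring",G.round(1),"bubble off: along hinge-dir %.2f, x %.2f mm"%(d@hinge,d@x),"area",s[j,4]/f/f)
if __name__=="__main__":
    o=r.get_obs(); z=float(sys.argv[1])
    for n in sys.argv[2:]:
        im=r.get_image(n); bub(im,n,cam(n,o),z)
E
python3 - <<'E'
import bub
from h import *
import cv2
o=r.get_obs()
im=cv2.imread("pics/w10.png")[:,:,::-1]; im=cv2.resize(np.ascontiguousarray(im),(512,384),interpolation=cv2.INTER_AREA)
bub.bub(im,"wrist",cam("wrist",o),78)
E
python3 bub.py 80 wrist top side
```

```text
wrist ring [578.9  24.7  78. ] bubble off: along hinge-dir 4.37, x -1.06 mm area 262.88888888888886
wrist ring [579.9  23.7  80. ] bubble off: along hinge-dir 3.78, x -1.06 mm area 267.6666666666667
no bubble
side ring [506.8 560.1  80. ] bubble off: along hinge-dir 10.20, x 12.74 mm area 5.111111111111112
```

```bash
python3 - <<'E'
import bub
from h import *
for n,p,ps in [("w7",[580.7,-15.6,180.05],1.6412),("w8",[586.46,-109.5,200.8],1.6433),("w9",[588.4,-91.34,126.95],1.3522)]:
    q=R.from_matrix(np.array([[np.cos(ps),np.sin(ps),0],[np.sin(ps),-np.cos(ps),0],[0,0,-1]])).as_quat()
    o=dict(eef_rot=q,position=np.array(p))
    im=cv2.imread(f"pics/{n}.png")[:,:,::-1]; im=cv2.resize(np.ascontiguousarray(im),(512,384),interpolation=cv2.INTER_AREA)
    bub.bub(im,"wrist",cam("wrist",o),78)
E
python3 -m jog '{"linear":[[0,0,0.5],[0,0,1],[0,0,1],[0,0,1],[0,0,1],[0,0,1],[0,0,1],[0,0,1]],"twist":[0,0,0,0,0,0,0,0]}' ; python3 bub.py 79 wrist
```

```text
wrist ring [578.6  25.1  78. ] bubble off: along hinge-dir 6.64, x 0.07 mm area 172.55555555555554
wrist ring [578.7  23.7  78. ] bubble off: along hinge-dir 7.62, x 0.10 mm area 143.33333333333334
wrist ring [578.8  23.7  78. ] bubble off: along hinge-dir 7.75, x -0.37 mm area 260.11111111111114
t: 17.9
position: [589.0, -90.0, 83.9]
eef_rot: [0.962, 0.273, 0.002, 0.001]
wrist_force: [4.7, -3.9, -1.7]
finger_gap: 0.16
wrist ring [579.6  24.1  79. ] bubble off: along hinge-dir 3.33, x -1.09 mm area 266.44444444444446
```

```bash
python3 -m jog '{"linear":[[0,0,-0.5],[0,0,-1],[0,0,-1.5],[0,0,-2],[0,0,-2.5],[0,0,-2.5],[0,0,-2.5],[0,0,-2.5],[0,0,-2.5]],"twist":[0.15,0.3,0.45,0.6,0.7,0.7,0.7,0.7,0.7]}' 
python3 bub.py 80 wrist; python3 meas.py w11
```

```text
t: 19.08
position: [589.5, -91.3, 86.9]
eef_rot: [0.997, -0.074, 0.002, 0.001]
wrist_force: [3.4, -9.9, 2.6]
finger_gap: 0.159
wrist ring [584.3  23.3  80. ] bubble off: along hinge-dir 0.02, x -4.11 mm area 110.77777777777777
[589.4647708  -91.33449943  86.88839047] -0.1474073747549197 [ 4.41634226 -8.79536008  2.03393778]
level tool [ -13.32647062 -102.86774713   -7.02338796] ((87.56336212158203, 269.90435791015625), (36.710418701171875, 56.667240142822266), 115.62772369384766)
```

View pics/w11.png

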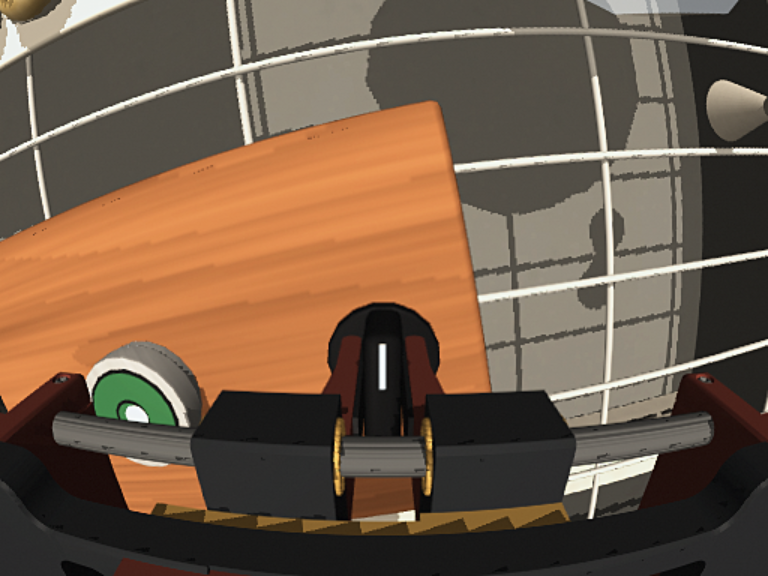

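```bash
python3 -m jog '{"linear":[[0,0,0],[0,0,0],[0,0,0],[0,0,0]],"twist":[0,0,0,0]}' 60
python3 -m jog '{"linear":[[0,0,-25],[0,0,-50],[0,0,-80],[0,0,-110],[0,0,-110],[0,0,-110],[0,0,-110],[0,0,-110]],"twist":[-0.18,-0.36,-0.54,-0.72,-0.9,-1.08,-1.26,-1.44]}'
python3 bub.py 80 wrist top; python3 meas.py w12
```

```text
t: 19.68
position: [587.1, -89.1, 85.5]
eef_rot: [0.997, -0.074, -0.0, -0.0]
wrist_force: [0.5, -0.0, 0.7]
finger_gap: 0.576
t: 20.68
position: [587.1, -89.1, 195.6]
eef_rot: [0.797, 0.604, -0.0, -0.0]
wrist_force: [0.8, -0.4, 0.8]
finger_gap: 0.681
wrist ring [578.2  25.9  80. ] bubble off: along hinge-dir -2.71, x -0.21 mm area 153.66666666666666
top ring [577.9  26.4  80. ] bubble off: along hinge-dir -3.11, x -0.09 mm area 4.666666666666667
[587.12627309 -89.14548612 195.56236135] 1.2932403610478076 [0.27735808 0.21105448 0.24036637]
level tool [ 93.40352691 -21.77549397  -6.69445932] ((209.7176513671875, 74.6595687866211), (49.2305908203125, 51.1968994140625), 61.12398910522461)
```

View pics/w12.png

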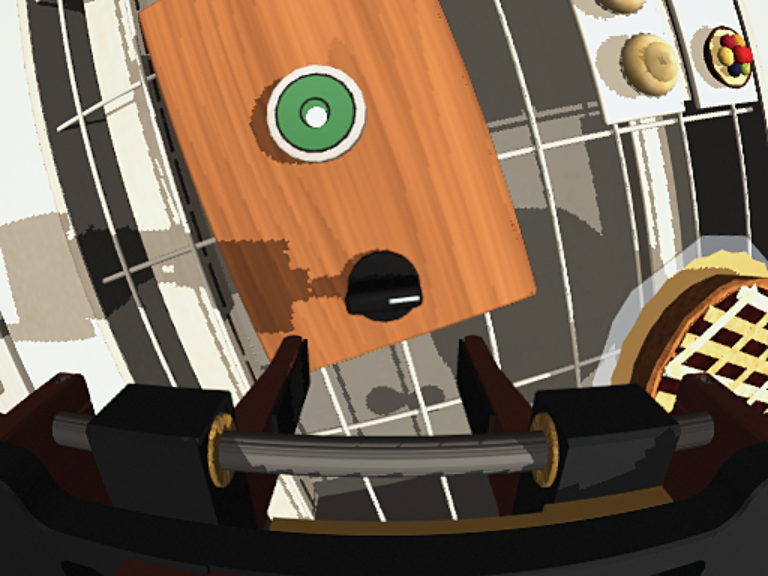

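```bash
python3 bub.py 80 wrist; python3 -c "
from h import *
shift([578.5,25.5,106],1.642)"
```

```text
wrist ring [578.2  25.8  80. ] bubble off: along hinge-dir -2.65, x -0.19 mm area 151.22222222222223
shift [107.7 -40.3  89.6] twist -0.354 tilt z [-3.e-04  1.e-04 -1.e+00] t 20.88
```

```bash
python3 -m jog '{"linear":[[40,-15,0],[80,-30,0],[107.7,-40.3,20],[107.7,-40.3,40],[107.7,-40.3,65],[107.7,-40.3,80],[107.7,-40.3,89],[107.7,-40.3,89],[107.7,-40.3,89],[107.7,-40.3,89]],"twist":[-0.15,-0.3,-0.354,-0.354,-0.354,-0.354,-0.354,-0.354,-0.354,-0.354]}' 0 30
python3 meas.py w13;python3 - <<'E'
from h import *
im=r.get_image("side"); save(im,"s13.png",(170,120,320,240),5)
E
```

```text
t: 22.12
position: [578.7, 25.3, 107.4]
eef_rot: [0.68, 0.733, 0.0, 0.0]
wrist_force: [0.4, -0.1, -0.5]
finger_gap: 0.005
[578.74615275  25.28208558 107.41689453] 1.6455119220541672 [ 0.4103205  -0.11005728 -0.47986102]
level tool [17.05634121 -0.89448562 -6.70224681] ((254.84161376953125, 229.36666870117188), (64.7152328491211, 70.07857513427734), 89.41764068603516)
```

View pics/w13.png

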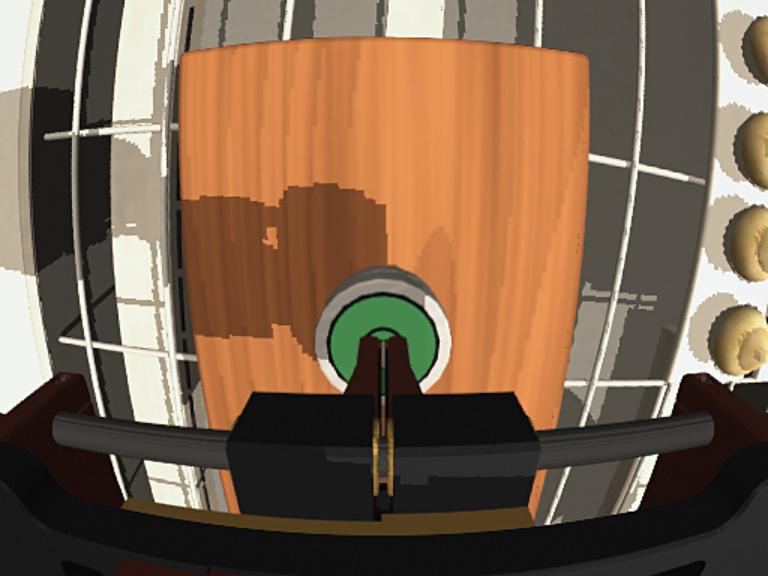

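View pics/s13.png

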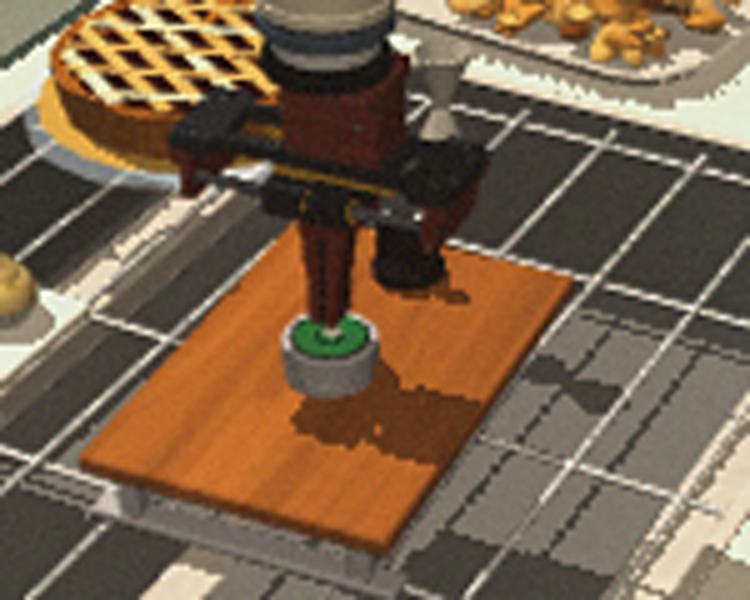

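```bash
python3 -m jog '{"linear":[[0,0,3],[0,0,6],[0,0,8],[0,0,9],[0,0,9]],"twist":[0,0,0,0,0]}'; python3 -m jog '{"linear":[[0,0,0.5],[0,0,1],[0,0,1]],"twist":[0,0,0]}'
```

```text
t: 22.85
position: [578.2, 25.3, 97.5]
eef_rot: [0.68, 0.733, -0.0, -0.0]
wrist_force: [0.1, 0.2, 0.3]
finger_gap: 0.003
t: 23.22
position: [578.3, 25.3, 96.8]
eef_rot: [0.68, 0.733, 0.0, 0.0]
wrist_force: [0.3, -0.8, 1.4]
finger_gap: 0.007
```

```bash
python3 -m jog '{"linear":[[0,0,0.5],[0,0,0.7],[0,0,0.7],[0,0,0.7]],"twist":[0,0,0,0]}'; python3 -m jog '{"linear":[[0,0,0.4],[0,0,0.4],[0,0,0.4]],"twist":[0,0,0]}'
```

```text
t: 23.72
position: [578.4, 25.2, 96.3]
eef_rot: [0.68, 0.733, 0.0, 0.0]
wrist_force: [-0.5, -1.3, 4.6]
finger_gap: 0.007
t: 24.1
position: [578.4, 25.2, 96.1]
eef_rot: [0.68, 0.733, 0.0, 0.0]
wrist_force: [-1.7, -1.1, 7.5]
finger_gap: 0.005
```

```bash
python3 -m jog '{"linear":[[0,0,0.3],[0,0,0.6],[0,0,0.6],[0,0,0.6],[0,0,0.6],[0,0,0.6],[0,0,0.6],[0,0,0.6]],"twist":[0,0,0,0,0,0,0,0]}'; python3 - <<'E'
from h import *
for i in range(6):
    im=r.get_image(["wrist","side","top"][i%3]); o=r.get_obs(); print(o["t"],o["position"].round(2),o["wrist_force"].round(2),o["ft_torque"].round(2))
    save(im,f"f{i}.png",None if i%3!=1 else (170,120,320,240),1.5 if i%3!=1 else 5)
E
```

```text
t: 25.1
position: [578.5, 25.1, 95.8]
eef_rot: [0.68, 0.733, 0.0, 0.0]
wrist_force: [-1.4, -1.7, 10.8]
finger_gap: 0.004
25.15 [578.5   25.11  95.78] [-2.76 -1.79  9.64] [-0.45  0.43 -0.05]
25.2 [578.49  25.08  95.76] [-2.6  -2.64 10.37] [-0.46  0.37  0.04]
25.25 [578.49  25.09  95.77] [-2.93 -2.45 10.35] [-0.44  0.41  0.02]
25.3 [578.51  25.09  95.78] [-2.66 -1.69  9.13] [-0.47  0.37 -0.02]
25.35 [578.47  25.12  95.78] [-3.61 -3.09 10.39] [-0.44  0.34 -0.02]
25.4 [578.49  25.06  95.79] [-2.28 -2.13  9.9 ] [-0.45  0.36  0.02]
```

View pics/f0.png

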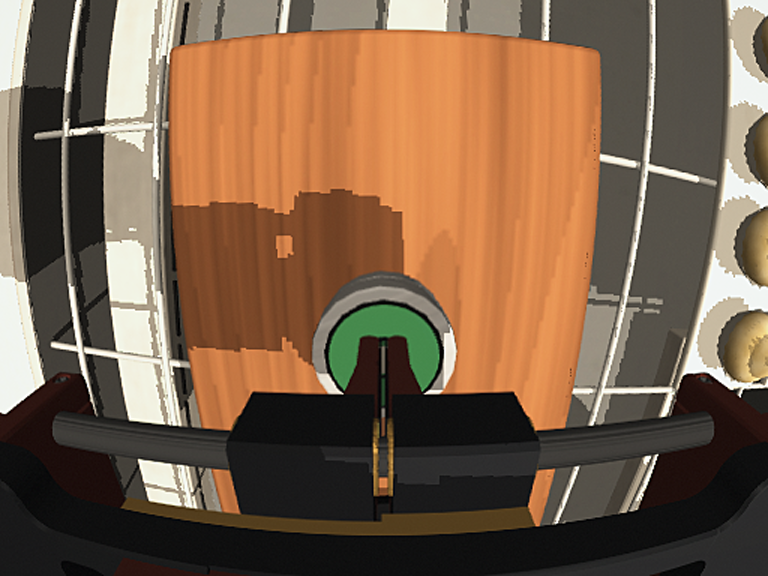

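View pics/f4.png

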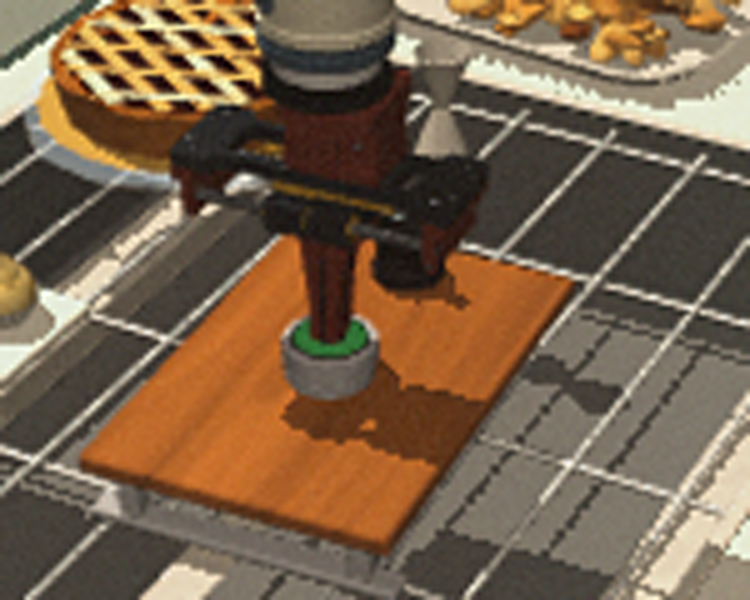

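```bash
python3 -c "
from h import *
r.finish_job(); o=r.get_obs(); print(o['t'],o['wrist_force'],o['position'])"
```

```text
the job is handed in; nothing more can be done
the job is handed in; nothing more can be done
```

I set the level into the collar and turned the knob about 1.5 rad clockwise. I then pressed the closed fingers on the level with about 10 N and handed the job in at about 25 s while still pressing. The hand-in gave no verdict.

- **Seating:** the side and wrist pictures show the level flat on the collar's rim, centred sideways. My position estimates along the board disagreed by about 3 to 4 mm, but the level went in freely.
- **Bubble before the push:** with nothing touching the level, the wrist camera put the bubble 2.7 mm to the foot side of the ring's middle. The top camera said 3.1 mm, but from very few pixels. I left it there on purpose, because a 10 N push tilts the foot end down about 6 mrad and brings the bubble back about 2.1 mm.
- **Bubble under the push (not seen):** the fingers hid the bubble, so its position is a calculation, about 0.6 mm from the middle.
- **Push:** steady at 9 to 10.5 N downwards over the last readings, with 3 to 5 N sideways. With the level's own weight, that puts about 12 to 13 N on the board.
- **Other things:** I saw no contact with the cups, jigger or lemon. On the first descent to grasp the level, the fingertips touched the rack with about 12 N.

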